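Line up dressing cartons by height on the shelf board

ROBOT

A 6-joint arm with a two-finger parallel gripper is mounted at the origin on the work surface. World frame = base frame: x ahead of the robot, y to its left, z up, the work surface at z = 0. Lengths are in m, angles in degrees, forces in N, time in s.
With the tool pointing down it reaches from about 0.25 to 0.775 m from the base axis. Payload 8.9 kg.
Tool frame: the origin (TCP) lies on the centre line of the jaws, within the pads' length; the fingertips stand manip.tip_reach ahead of it and the grasp point (between the pads) lies 6 mm ahead of it (manip.tip_reach is the distance from the TCP to the fingertips, in m); z points along the fingers, y is the direction in which the jaws open and shut (so a half turn about z gives the same grasp; the last joint's range is limited). The gripper opens to 85 mm and grips with 20 to 120 N. Pads are 22 mm wide; open, the fingers measure 114 mm over their backs; the gripper's body (76 mm by 85 mm) begins 54 mm behind the grasp point. The pads swing forward as they close: fully open they stand 13 mm farther back than shut.
Start: joints at [-7.981, 16.656, -8.789, 64.555, 0, 82.019], TCP at [0.525, 0, 0.256] pointing down, gripper open.
Joint ranges: [-144.48, 144.48], [-52.06, 99.96], [-74.48, 78.29], [-112.23, 115.85], [-86.99, 84.42], [-180, 180]. Speed limits (degrees/s): [127.2, 127.2, 159.86, 180, 180, 180].

INTERFACE

Orientations are given as [roll, pitch, yaw] about the fixed x, y, z axes, in that order (R = Rz(yaw) Ry(pitch) Rx(roll)).
In Python, from rig import manip gives the robot as it stands.
- The arm moves only by the tool send_rows, never from a script. Its argument "rows" is a list that holds one entry, the list of rows, each a list of 5 numbers: the closure, from 0 (fully open) to 1 (shut), then the shift along the tool's x, y, z in m, then the turn about the tool's z in rad. A call has 1 to 10 rows; each row shifts and turns the commanded pose from where the row before left it, along the tool's axes as they then stand; what a row does not reach is not made up. A row lasts 1/8 s, in which the tool goes at most 62.5 mm and 10.7 degrees, less where a joint would pass 70% of its speed; a pose out of reach is approached as far as the arm can. A call with a gripper value outside its range is refused whole. The fingers move at their own pace and stop on an object; "newtons" is the grip in N (left out, the last holds). Time passes only in rows, so rows that do not move let the fingers close. It gives the time, the measured TCP pose, the force and the opening at its end, in the units of the state.
- manip.get_obs(): the state, without advancing time (a new reading comes with each control period).
- manip.snapshot(name): name is "scene" or "side" or "wrist"; returns a dict with "image" (384x512x3 uint8, red, green, blue), "mtx" (3x3 intrinsics, pixels), "eye" and "orientation" of the camera in the world; the wrist camera has in their place "T_tool_cam" (4x4, takes a point from camera to tool coordinates, whose origin is the TCP and whose axes are the flange's). Camera axes: x right, y up, looking along -z (the intrinsics and any distortion apply to the point x, -y, -z); pixel columns grow to the right and rows downward; lengths in m; the calibration is good to about 2 mm. A picture is of the moment at which its call begins: read the wrist's pose just before it. There is no depth.
- manip.job_done(): hands the job in, once; it reports no verdict.
The state is a dict: "clock": time; "joint_pos": joint angles; "joint_velocities": joint speeds; "tau": joint torques, N m; "position": TCP position; "orientation": TCP orientation; "contact_force": force on the tool from outside, world axes, zero at the start; "moment": the same for the moment, N m; "opening": opening from 0.0 (shut) to 1.0 (fully open).
Only numpy, scipy, OpenCV 4.12 (cv2) and the standard library are available. Lean on these libraries where they do the work, as an engineer would, in place of code of your own. Each camera call takes 0.05 s, during which the arm holds its last target.

TASK

Line up the four white dressing cartons by height on the four white pads of the grey shelf board: the shortest on the pad next to the green disc, then each taller than the last, with the tallest next to the orange disc. Stand each carton upright in the middle of its pad, squared up with its longer side along the row, and leave them all standing there.

Things in the scene. Friction and masses are not known exactly. Their poses are not given: they have to be found in the camera images.
- carton_yellow: The shortest of four upright closed white cartons, with a yellow band and a yellow top face: 60 mm tall, footprint 44 mm (its x) by 56 mm (its y), about 60 g (varies by up to 40 percent). Loose. Origin: centre of its underside; z up. Easily gripped from above across the 44 mm sides.
- carton_teal: The second shortest of four upright closed white cartons, with a teal band and a teal top face: 85 mm tall, footprint 44 mm (its x) by 56 mm (its y), about 80 g (varies by up to 40 percent). Loose. Origin: centre of its underside; z up. Easily gripped from above across the 44 mm sides.
- carton_purple: The second tallest of four upright closed white cartons, with a purple band and a purple top face: 110 mm tall, footprint 44 mm (its x) by 56 mm (its y), about 100 g (varies by up to 40 percent). Loose. Origin: centre of its underside; z up. Easily gripped from above across the 44 mm sides.
- carton_navy: The tallest of four upright closed white cartons, with a navy blue band and a navy blue top face: 135 mm tall, footprint 44 mm (its x) by 56 mm (its y), about 120 g (varies by up to 40 percent). Loose. Origin: centre of its underside; z up. Easily gripped from above across the 44 mm sides.
- pad_a: One of four equal fixed white pads in a straight row, 88 mm apart centre to centre, on the grey board: 60 mm (its x, across the row) by 72 mm (its y, along the row), 3 mm thick. Origin: centre of its underside, 12 mm above the table (top of the board), so a carton on it stands 15 mm above the table. End pad of the row on its +y side. Along its far edge the board has a low lip, its top 20 mm above the table (outer face 75 mm from the row's centre line).
- pad_b: One of four equal fixed white pads in a straight row, 88 mm apart centre to centre, on the grey board: 60 mm (its x, across the row) by 72 mm (its y, along the row), 3 mm thick. Origin: centre of its underside, 12 mm above the table (top of the board), so a carton on it stands 15 mm above the table. Inner pad. Along its far edge the board has a low lip, its top 20 mm above the table (outer face 75 mm from the row's centre line).
- pad_c: One of four equal fixed white pads in a straight row, 88 mm apart centre to centre, on the grey board: 60 mm (its x, across the row) by 72 mm (its y, along the row), 3 mm thick. Origin: centre of its underside, 12 mm above the table (top of the board), so a carton on it stands 15 mm above the table. Inner pad. Along its far edge the board has a low lip, its top 20 mm above the table (outer face 75 mm from the row's centre line).
- pad_d: One of four equal fixed white pads in a straight row, 88 mm apart centre to centre, on the grey board: 60 mm (its x, across the row) by 72 mm (its y, along the row), 3 mm thick. Origin: centre of its underside, 12 mm above the table (top of the board), so a carton on it stands 15 mm above the table. End pad of the row on its -y side. Along its far edge the board has a low lip, its top 20 mm above the table (outer face 75 mm from the row's centre line).
- disc_green: Fixed green disc, 36 mm across, 6 mm thick, on the grey board at one end of the row of pads, 75 mm beyond the centre of the end pad; which end varies. Marks the end for the shortest carton. Origin: centre of its underside.
- disc_orange: Fixed orange disc, 36 mm across, 6 mm thick, on the grey board at one end of the row of pads, 75 mm beyond the centre of the end pad; which end varies. Marks the end for the tallest carton. Origin: centre of its underside.
There are look-alikes about, which are no part of the job. Leave any yellow look-alike of the carton_navy alone. What is shaped like the carton_yellow but blue or red is not meant.

How it is judged (in metres and radians):
At the end, for the whole second after the job is handed in: Each carton stands at rest, upright within 0.1 rad, on its own pad, in order of height from the green disc to the orange disc; centred within 12 mm along and 12 mm across the row, and its 56 mm side within 0.26 rad of the row's direction (angle between each of carton_yellow, carton_teal, carton_purple, carton_navy's own z axis and vertical below 0.1 rad and linear speed of each of carton_yellow, carton_teal, carton_purple, carton_navy below 0.02 m/s and ((horizontal distance between disc_green and pad_a below 0.1 m and (x of carton_yellow in the frame of pad_a between -0.012 and 0.012 m and y of carton_yellow in the frame of pad_a between -0.012 and 0.012 m and z of carton_yellow in the frame of pad_a between -0.001 and 0.007 m and angle between the y axis of carton_yellow and the y axis of pad_a, either way round below 0.26 rad) and (x of carton_teal in the frame of pad_b between -0.012 and 0.012 m and y of carton_teal in the frame of pad_b between -0.012 and 0.012 m and z of carton_teal in the frame of pad_b between -0.001 and 0.007 m and angle between the y axis of carton_teal and the y axis of pad_b, either way round below 0.26 rad) and (x of carton_purple in the frame of pad_c between -0.012 and 0.012 m and y of carton_purple in the frame of pad_c between -0.012 and 0.012 m and z of carton_purple in the frame of pad_c between -0.001 and 0.007 m and angle between the y axis of carton_purple and the y axis of pad_c, either way round below 0.26 rad) and (x of carton_navy in the frame of pad_d between -0.012 and 0.012 m and y of carton_navy in the frame of pad_d between -0.012 and 0.012 m and z of carton_navy in the frame of pad_d between -0.001 and 0.007 m and angle between the y axis of carton_navy and the y axis of pad_d, either way round below 0.26 rad)) or (horizontal distance between disc_green and pad_d below 0.1 m and (x of carton_yellow in the frame of pad_d between -0.012 and 0.012 m and y of carton_yellow in the frame of pad_d between -0.012 and 0.012 m and z of carton_yellow in the frame of pad_d between -0.001 and 0.007 m and angle between the y axis of carton_yellow and the y axis of pad_d, either way round below 0.26 rad) and (x of carton_teal in the frame of pad_c between -0.012 and 0.012 m and y of carton_teal in the frame of pad_c between -0.012 and 0.012 m and z of carton_teal in the frame of pad_c between -0.001 and 0.007 m and angle between the y axis of carton_teal and the y axis of pad_c, either way round below 0.26 rad) and (x of carton_purple in the frame of pad_b between -0.012 and 0.012 m and y of carton_purple in the frame of pad_b between -0.012 and 0.012 m and z of carton_purple in the frame of pad_b between -0.001 and 0.007 m and angle between the y axis of carton_purple and the y axis of pad_b, either way round below 0.26 rad) and (x of carton_navy in the frame of pad_a between -0.012 and 0.012 m and y of carton_navy in the frame of pad_a between -0.012 and 0.012 m and z of carton_navy in the frame of pad_a between -0.001 and 0.007 m and angle between the y axis of carton_navy and the y axis of pad_a, either way round below 0.26 rad)))); the robot touches nothing.
It also fails if it takes over 96 s, if anything falls off the work surface, if the arm or the gripper's body presses on something with over 40 N, if the wrist force passes 120 N, or if a joint passes its speed limit or range.

## Working session

There is one attempt and no reset: what is moved stays moved. The work goes in short steps, Python scripts to look and compute and a tool call to move; the robot and the scene stay as the last step left them, time stands still between calls to the robot, and variables do not carry over. Pictures are saved under pics/ and viewed, and the job is handed in when it is done.

Besides the shell and the picture viewer there is one more tool, called after "Request:" as a command line: name --argument value ..., lists and objects as JSON in quotes. send_rows: Moves the arm, as the interface text tells. Its arguments: {"type":"object","properties":{"rows":{"type":"array"},"newtons":{"type":"number"}},"required":["rows"]}

```bash
ls; mkdir -p pics; python3 - <<'E'
from rig import manip
import cv2
print(manip.get_obs(), manip.tip_reach)
for n in("scene","side","wrist"):
    s=manip.snapshot(n); cv2.imwrite(f"pics/{n}0.png",s["image"][:,:,::-1])
    print(n,{k:v for k,v in s.items() if k!="image"})
E
```

```text
pics
{'clock': 0.0, 'joint_pos': array([-7.98151528e+00,  1.66887635e+01, -8.83031120e+00,  6.45549645e+01,
        7.44973977e-04,  8.20208661e+01]), 'joint_velocities': array([ 0.05432259, -0.01324089, -0.0131993 , -0.02143744,  0.05858031,
       -0.03322959]), 'tau': array([-3.46096487e-03, -5.37150800e+01,  3.31364536e+01,  1.60375424e-02,
       -3.39078597e-04,  1.08972756e-05]), 'position': array([5.24599944e-01, 6.18888987e-05, 2.55738718e-01]), 'orientation': array([-1.79926781e+02, -1.10153192e-02,  8.99976111e+01]), 'contact_force': array([ 0.39603515, -0.41709109,  0.16194985]), 'moment': array([-0.03134788, -0.02426492, -0.01172706]), 'opening': 0.9981816775978956} 0.025
scene {'mtx': array([[347.02808458,   0.        , 253.88264055],
       [  0.        , 347.02808458, 188.48363165],
       [  0.        ,   0.        ,   1.        ]]), 'eye': array([ 0.86990353, -0.24980415,  0.64349234]), 'orientation': array([37.78044536, -0.67196973, 58.13543498])}
side {'mtx': array([[491.5467808 ,   0.        , 243.64466399],
       [  0.        , 491.5467808 , 190.06850378],
       [  0.        ,   0.        ,   1.        ]]), 'eye': array([0.36242117, 1.07465079, 0.65003518]), 'orientation': array([  61.60249222,    1.31615935, -174.66941228])}
wrist {'mtx': array([[279.94131835,   0.        , 254.713122  ],
       [  0.        , 279.94131835, 193.78511167],
       [  0.        ,   0.        ,   1.        ]]), 'T_tool_cam': array([[ 4.07800738e-04,  9.45980222e-01,  3.24224079e-01,
         8.33269188e-02],
       [ 9.99999867e-01, -2.83475424e-04, -4.30685284e-04,
        -3.68440578e-04],
       [-3.15510203e-04,  3.24224211e-01, -9.45980212e-01,
        -1.17461490e-01],
       [ 0.00000000e+00,  0.00000000e+00,  0.00000000e+00,
         1.00000000e+00]])}
```

View pics/scene0.png

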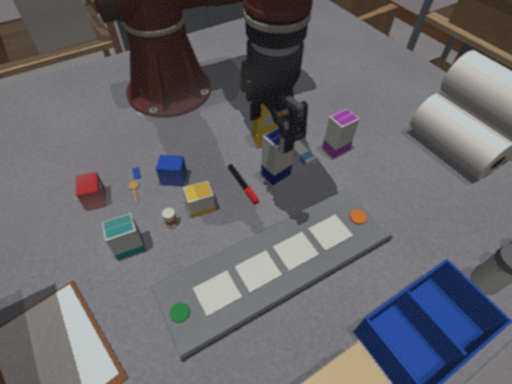

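View pics/side0.png

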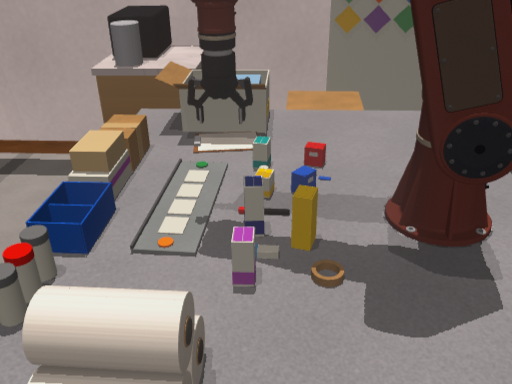

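View pics/wrist0.png

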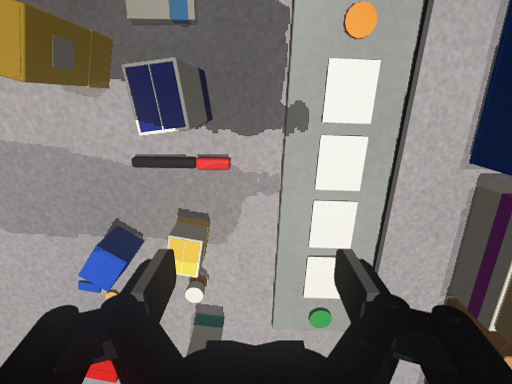

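```bash
cat > h.py <<'E'
from rig import manip
import cv2, numpy as np
from scipy.spatial.transform import Rotation as R
H=dict(yellow=.06,teal=.085,purple=.11,navy=.135)
HSV=dict(yellow=((22,140,90),(34,255,255)),teal=((80,110,40),(98,255,255)),purple=((138,110,60),(158,255,255)),
 navy=((112,120,25),(130,255,130)),green=((45,120,50),(75,255,255)),orange=((5,170,120),(19,255,255)),white=((0,0,170),(179,60,255)))
def cam(name):
    o=manip.get_obs(); s=manip.snapshot(name)
    if name=="wrist":
        T=np.eye(4);T[:3,:3]=R.from_euler('xyz',o["orientation"],degrees=True).as_matrix();T[:3,3]=o["position"]
        T=T@s["T_tool_cam"]
    else:
        T=np.eye(4);T[:3,:3]=R.from_euler('xyz',s["orientation"],degrees=True).as_matrix();T[:3,3]=s["eye"]
    return s["image"],s["mtx"],T
def toplane(px,K,T,z):
    px=np.asarray(px,float).reshape(-1,2)
    d=np.c_[(px[:,0]-K[0,2])/K[0,0],-(px[:,1]-K[1,2])/K[1,1],-np.ones(len(px))]@T[:3,:3].T
    return (T[:3,3]+d*((z-T[2,3])/d[:,2])[:,None])[:,:2]
def find(name,col,z,minA=60,c=None):
    im,K,T=c or cam(name)
    hsv=cv2.cvtColor(im,cv2.COLOR_RGB2HSV)
    m=cv2.inRange(hsv,*[np.array(x,np.uint8) for x in HSV[col]])
    m=cv2.morphologyEx(m,cv2.MORPH_CLOSE,np.ones((3,3),np.uint8))
    out=[]
    for k in cv2.findContours(m,cv2.RETR_EXTERNAL,cv2.CHAIN_APPROX_NONE)[0]:
        if cv2.contourArea(k)<minA: continue
        w=toplane(k,K,T,z)*1000
        (cx,cy),(a,b),an=cv2.minAreaRect(w.astype(np.float32))
        if a>b:a,b,an=b,a,an-90   # an: direction of short side
        an=(an+90)%180-90
        out.append((name,col,k.reshape(-1,2).mean(0).round(0).tolist(),"c",round(cx,1),round(cy,1),"size",round(a,1),round(b,1),"ang",round(an,1)))
    return out
E
python3 - <<'E'
from h import *
for n in("scene","side","wrist"):
    c=cam(n)
    for col in H:
        for r in find(n,col,H[col],c=c): print(*r)
    for col,z in(("green",.018),("orange",.018),("white",.015)):
        for r in find(n,col,z,200 if col=="white" else 60,c=c):
            if col!="white" or 40<r[7]<80: print(*r)
E
```

```text
scene yellow [198.0, 191.0] c 432.2 -109.2 size 33.5 45.3 ang -12.2
scene yellow [263.0, 126.0] c 336.9 126.5 size 47.2 150.1 ang 49.3
scene teal [130.0, 252.0] c 513.4 -278.6 size 9.6 48.3 ang -8.5
scene teal [118.0, 227.0] c 449.2 -279.5 size 31.7 45.2 ang -7.1
scene purple [336.0, 149.0] c 524.1 180.1 size 40.0 56.3 ang -38.0
scene purple [344.0, 117.0] c 452.2 264.3 size 33.5 44.6 ang 2.0
scene navy [474.0, 345.0] c 928.7 78.9 size 9.1 25.9 ang -4.1
scene navy [444.0, 361.0] c 914.1 19.0 size 39.0 73.5 ang 0.2
scene navy [383.0, 356.0] c 866.9 -38.7 size 29.4 93.2 ang 86.7
scene navy [424.0, 325.0] c 874.1 39.5 size 32.9 50.9 ang -86.3
scene navy [489.0, 322.0] c 921.5 122.3 size 25.6 56.9 ang -0.2
scene navy [405.0, 302.0] c 835.7 42.9 size 17.0 25.8 ang 33.7
scene navy [459.0, 291.0] c 865.8 127.5 size 48.6 79.6 ang -87.6
scene navy [276.0, 174.0] c 533.4 17.9 size 38.3 55.7 ang -28.4
scene navy [174.0, 174.0] c 424.8 -151.7 size 52.2 62.6 ang 72.7
scene navy [275.0, 136.0] c 445.7 79.0 size 32.4 34.4 ang 6.8
scene green [179.0, 312.0] c 629.0 -248.5 size 31.8 32.2 ang -31.7
sc
[... 1488 characters left out ...]
en [320.0, 318.0] c 628.3 -246.8 size 33.3 33.7 ang 40.8
wrist orange [360.0, 20.0] c 640.3 164.8 size 34.1 34.7 ang 7.9
wrist white [321.0, 277.0] c 623.7 -172.1 size 55.5 82.2 ang 5.6
wrist white [331.0, 222.0] c 632.0 -84.1 size 64.7 77.5 ang -1.8
wrist white [408.0, 190.0] c 739.2 -44.0 size 51.7 129.3 ang -1.8
wrist white [341.0, 163.0] c 636.5 2.0 size 61.2 73.7 ang -1.8
wrist white [261.0, 151.0] c 532.2 14.7 size 58.8 59.6 ang -82.5
wrist white [121.0, 124.0] c 364.8 47.1 size 56.9 111.0 ang 61.5
wrist white [21.0, 115.0] c 236.6 59.1 size 48.0 60.5 ang -1.7
wrist white [350.0, 90.0] c 639.3 90.2 size 61.1 73.6 ang -1.9
wrist white [439.0, 83.0] c 755.5 104.3 size 76.2 126.8 ang -1.4
```

```bash
cat >> h.py <<'E'
HSV["blue"]=((108,120,40),(126,255,255))
def go(x,y,z,ang):
    "target TCP mm, jaw-axis angle deg from world x; prints tool-axes shift (m) and turn (rad), before-turn axes"
    o=manip.get_obs();M=R.from_euler('xyz',o["orientation"],degrees=True).as_matrix()
    d=M.T@(np.array([x,y,z])/1000-o["position"])
    a=np.degrees(np.arctan2(M[1,1],M[0,1]))
    print("shift",d.round(4),"turn",round(float(-np.radians(ang-a)),4),"pos",o["position"].round(4),"ang",round(float(a),2),"open",round(o["opening"],3),"F",o["contact_force"].round(1),"t",o["clock"])
E
python3 - <<'E'
from h import *
for n in("scene","wrist"):
    for r in find(n,"blue",.06): print(*r)
go(432,-109.5,150,-11.5)
E
```

```text
scene blue [430.0, 328.0] c 880.8 96.3 size 134.0 236.4 ang 0.1
scene blue [276.0, 175.0] c 483.9 57.5 size 44.0 63.7 ang -28.4
scene blue [171.0, 169.0] c 347.0 -134.1 size 66.3 84.9 ang 58.7
scene blue [275.0, 136.0] c 383.4 126.5 size 36.9 37.5 ang 6.6
wrist blue [107.0, 263.0] c 332.2 -119.4 size 45.3 114.1 ang -36.8
wrist blue [155.0, 96.0] c 419.5 83.4 size 48.7 64.6 ang 7.0
wrist blue [499.0, 93.0] c 773.5 79.1 size 45.9 180.8 ang 16.6
shift [-0.1095 -0.0929  0.1062] turn 0.2007 pos [0.5249 0.     0.2562] ang 0.0 open 1.001 F [ 0.4  0.6 -0.5] t 0.4
```

Request:
send_rows --rows '[[[0.2,-0.037,-0.031,0.02,0],[0.2,-0.037,-0.031,0.02,0],[0.2,-0.0355,-0.031,0.02,0],[0.2,0,0,0.01,0.1],[0.2,0,0,0,0.1],[0.2,0,0,0,0]]]' --newtons 40

```text
clock: 1.15
position: [0.432, -0.1096, 0.1863]
orientation: [180.0, -0.0, 78.6]
contact_force: [0.5, -0.1, -0.8]
opening: 0.797
```

```bash
python3 - <<'E'
from h import *
c=cam("wrist")
for col in("yellow","teal"):
  for r in find("wrist",col,H[col],c=c): print(*r)
cv2.imwrite("pics/w1.png",c[0][:,:,::-1])
go(432,-109.7,39,-11.3)
E
```

```text
wrist yellow [256.0, 198.0] c 431.2 -113.0 size 37.5 42.2 ang -11.4
wrist teal [304.0, 339.0] c 450.0 -266.3 size 23.5 37.3 ang 78.6
wrist teal [305.0, 288.0] c 460.7 -200.2 size 12.2 16.9 ang 78.6
shift [-2.000e-04 -1.000e-04  1.474e-01] turn -0.0006 pos [ 0.4321 -0.1095  0.1864] ang -11.34 open 0.8 F [-1.2 -1.2 -0.5] t 1.2
```

View pics/w1.png

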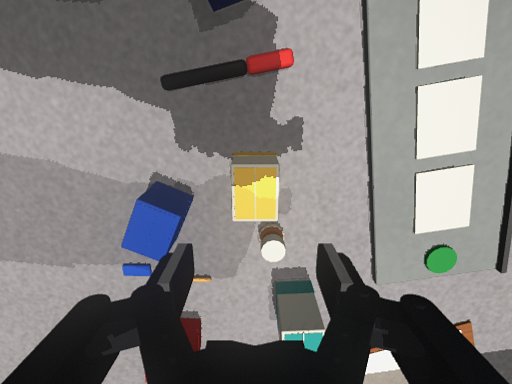

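Request:
send_rows --rows '[[[0.2,0,0,0.045,0],[0.2,0,0,0.045,0],[0.2,0,0,0.04,0],[0.2,0,0,0.017,0],[0.7,0,0,0,0],[0.7,0,0,0,0],[0.7,0,0,0,0],[0.7,0,0,0,0]]]' --newtons 40

```text
clock: 2.2
position: [0.4324, -0.1097, 0.0399]
orientation: [179.9, 0.0, 78.6]
contact_force: [-0.0, 0.5, -0.6]
opening: 0.506
```

```bash
python3 - <<'E'
from h import *
go(432,-109.7,200,-11.3)
E
```

```text
shift [-0.0002 -0.0002 -0.1601] turn -0.0025 pos [ 0.4324 -0.1097  0.0399] ang -11.45 open 0.506 F [-0.   0.5 -0.6] t 2.2
```

Request:
send_rows --rows '[[[0.7,0,0,-0.03,0],[0.7,0,0,-0.045,0],[0.7,0,0,-0.035,-0.08],[0.7,0,0,-0.01,-0.085],[0.7,0,0,0,0]]]'

```text
clock: 2.82
position: [0.4326, -0.1097, 0.1603]
orientation: [179.9, 0.0, 88.0]
contact_force: [0.4, 0.9, -1.5]
opening: 0.51
```

```bash
python3 - <<'E'
from h import *
go(630.5,-173,100,-2)
E
```

```text
shift [-0.0562  0.1999  0.0608] turn -0.0005 pos [ 0.4326 -0.1097  0.1603] ang -2.03 open 0.51 F [ 0.4  0.9 -1.5] t 2.825
```

Request:
send_rows --rows '[[[0.7,-0.014,0.05,0,0],[0.7,-0.014,0.05,0,0],[0.7,-0.014,0.05,0.01,0],[0.7,-0.0142,0.05,0.02,0],[0.7,0,0,0.03,0],[0.7,0,0,0,0],[0.7,0,0,0,0]]]'

```text
clock: 3.7
position: [0.6295, -0.1725, 0.0998]
orientation: [-180.0, -0.0, 87.9]
contact_force: [-0.5, -1.2, -0.7]
opening: 0.514
```

```bash
python3 - <<'E'
from h import *
go(630.5,-173,55.5,-2)
for n in("side","wrist","scene"):
    c=cam(n)
    for r in find(n,"yellow",.0604+.060,c=c): print(*r)
    cv2.imwrite(f"pics/{n}2.png",c[0][:,:,::-1])
E
```

```text
shift [-0.0005  0.001   0.0443] turn -0.0009 pos [ 0.6295 -0.1725  0.0998] ang -2.05 open 0.514 F [-0.5 -1.2 -0.7] t 3.7
side yellow [304.0, 217.0] c 332.6 196.9 size 52.3 254.3 ang -3.5
wrist yellow [286.0, 337.0] c 642.3 -190.0 size 4.6 11.2 ang -88.7
scene yellow [202.0, 273.0] c 628.8 -191.9 size 9.0 35.3 ang 89.1
scene yellow [264.0, 117.0] c 370.5 101.3 size 59.7 187.9 ang 56.8
```

Request:
send_rows --rows '[[[0.7,0,0.001,0.03,0],[0.7,0,0,0.01,0],[0.7,0,0,0.004,0],[0.7,0,0,0,0],[0.2,0,0,0,0],[0.2,0,0,0,0],[0.2,0,0,-0.02,0],[0.2,0,0,-0.04,0],[0.2,0,0,-0.06,0],[0.2,0,0,-0.06,0]]]'

```text
clock: 5.1
position: [0.6307, -0.1726, 0.2374]
orientation: [180.0, 0.0, 88.0]
contact_force: [1.5, 0.1, -0.5]
opening: 0.801
```

```bash
python3 - <<'E'
from h import *
go(449,-283,190,-8)
for n in("side","wrist","scene"):
    c=cam(n)
    for r in find(n,"yellow",.075,c=c): print(*r)
    cv2.imwrite(f"pics/{n}3.png",c[0][:,:,::-1])
E
```

```text
shift [-0.1167 -0.1777  0.0474] turn 0.1046 pos [ 0.6307 -0.1726  0.2374] ang -2.01 open 0.801 F [ 1.5  0.1 -0.5] t 5.1
side yellow [304.0, 217.0] c 330.3 121.5 size 57.4 276.3 ang -3.5
side yellow [194.0, 156.0] c 633.6 -179.0 size 37.1 41.1 ang 2.4
wrist yellow [252.0, 178.0] c 631.0 -173.5 size 36.6 48.0 ang -1.1
scene yellow [214.0, 279.0] c 631.3 -173.5 size 34.6 47.3 ang -0.5
scene yellow [264.0, 117.0] c 325.7 132.3 size 65.1 201.3 ang 56.6
```

View pics/scene3.png

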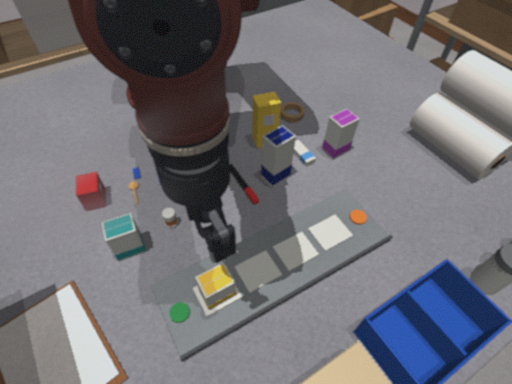

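Request:
send_rows --rows '[[[0.2,-0.029,-0.044,0,0],[0.2,-0.029,-0.044,0,0],[0.2,-0.029,-0.045,0.015,0],[0.2,-0.0277,-0.0447,0.015,0],[0.2,0,0,0,0.105],[0.2,0,0,0,0]]]'

```text
clock: 6.0
position: [0.4485, -0.281, 0.2045]
orientation: [-179.9, -0.0, 81.9]
contact_force: [0.6, -0.7, -0.3]
opening: 0.803
```

```bash
python3 - <<'E'
from h import *
c=cam("wrist")
for r in find("wrist","teal",.085,c=c): print(*r)
go(449,-281,62,-8)
cv2.imwrite(f"pics/w4.png",c[0][:,:,::-1])
E
```

```text
wrist teal [254.0, 193.0] c 447.8 -279.2 size 37.5 48.2 ang -8.0
wrist teal [255.0, 150.0] c 454.2 -240.0 size 2.5 34.0 ang 80.5
shift [-0.0002  0.      0.1427] turn 0.0015 pos [ 0.4491 -0.2809  0.2047] ang -7.91 open 0.797 F [ 1.   0.1 -0.7] t 6.05
```

View pics/w4.png

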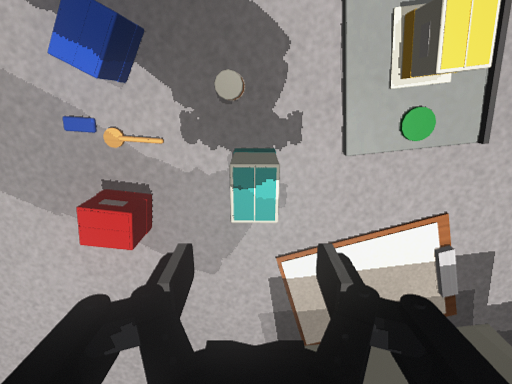

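Request:
send_rows --rows '[[[0.2,0.0015,-0.001,0.045,0],[0.2,0,0,0.045,0],[0.2,0,0,0.04,0],[0.2,0,0,0.013,0],[0.7,0,0,0,0],[0.7,0,0,0,0],[0.7,0,0,0,0],[0.7,0,0,0,0]]]'

```text
clock: 7.05
position: [0.449, -0.2799, 0.0632]
orientation: [179.9, 0.0, 82.0]
contact_force: [-0.9, 0.4, 5.5]
opening: 0.511
```

Request:
send_rows --rows '[[[0.7,0,0,-0.03,0],[0.7,0,0,-0.05,0],[0.7,0,0,-0.05,-0.05],[0.7,0,0,-0.03,-0.055],[0.7,0,0,0,0]]]'

```text
clock: 7.68
position: [0.4496, -0.2804, 0.2249]
orientation: [179.8, 0.2, 88.0]
contact_force: [0.3, -0.0, -1.9]
opening: 0.508
```

```bash
python3 - <<'E'
from h import *
go(633.4,-85.5,130,-2)
E
```

```text
shift [0.2015 0.1765 0.095 ] turn 0.0002 pos [ 0.4496 -0.2804  0.2249] ang -1.99 open 0.508 F [ 0.3 -0.  -1.9] t 7.675
```

Request:
send_rows --rows '[[[0.7,0.04,0.035,0,0],[0.7,0.04,0.035,0,0],[0.7,0.04,0.035,0,0],[0.7,0.04,0.035,0,0],[0.7,0.0415,0.0365,0.02,0],[0.7,0,0,0.04,0],[0.7,0,0,0.035,0],[0.7,0,0,0,0],[0.7,0,0,0,0]]]'

```text
clock: 8.8
position: [0.6323, -0.0845, 0.1281]
orientation: [180.0, 0.0, 88.0]
contact_force: [0.5, 0.7, -1.0]
opening: 0.51
```

```bash
python3 - <<'E'
from h import *
go(633.4,-85.5,78.5,-2)
E
```

```text
shift [-0.0009  0.0011  0.0496] turn -0.0007 pos [ 0.6323 -0.0845  0.1281] ang -2.04 open 0.51 F [ 0.5  0.7 -1. ] t 8.8
```

Request:
send_rows --rows '[[[0.7,-0.001,0.001,0.03,0],[0.7,0,0,0.014,0],[0.7,0,0,0.006,0],[0.7,0,0,0,0],[0.2,0,0,0,0],[0.2,0,0,0,0],[0.2,0,0,-0.02,0],[0.2,0,0,-0.05,0],[0.2,0,0,-0.06,0],[0.2,0,0,-0.06,0]]]'

```text
clock: 10.05
position: [0.6327, -0.0853, 0.2694]
orientation: [180.0, 0.0, 88.0]
contact_force: [1.6, -0.3, 1.3]
opening: 0.801
```

```bash
python3 - <<'E'
from h import *
go(452.5,263,250,2.5)
for n in("wrist","scene"):
    c=cam(n)
    for r in find(n,"yellow",.075,c=c)+find(n,"teal",.1,c=c): print(*r)
    if n=="scene":
        for r in find(n,"purple",.11,c=c): print(*r)
E
```

```text
shift [ 0.3418 -0.1923  0.0193] turn -0.0787 pos [ 0.6327 -0.0853  0.2694] ang -2.01 open 0.801 F [ 1.6 -0.3  1.3] t 10.05
wrist yellow [256.0, 242.0] c 631.0 -173.2 size 36.9 47.8 ang -2.0
wrist teal [256.0, 180.0] c 633.3 -85.4 size 37.2 48.8 ang -2.0
scene yellow [214.0, 279.0] c 631.5 -173.0 size 34.6 45.8 ang -2.1
scene teal [259.0, 249.0] c 633.6 -85.1 size 34.3 47.0 ang -1.7
scene purple [336.0, 149.0] c 524.8 181.0 size 40.3 58.5 ang -37.7
scene purple [344.0, 117.0] c 452.7 264.3 size 32.5 44.6 ang 2.0
```

Request:
send_rows --rows '[[[0.2,0.05,-0.027,0,0],[0.2,0.05,-0.027,0,0],[0.2,0.05,-0.027,0,0],[0.2,0.05,-0.027,0,0],[0.2,0.05,-0.028,0,0],[0.2,0.05,-0.028,0.01,0],[0.2,0.0418,-0.0283,0.01,0],[0.2,0,0,0.01,-0.078],[0.2,0,0,0,0]]]'

```text
clock: 11.28
position: [0.452, 0.2633, 0.2368]
orientation: [-179.9, 0.0, 92.5]
contact_force: [0.5, 0.4, -0.5]
opening: 0.804
```

```bash
python3 - <<'E'
from h import *
c=cam("wrist")
for r in find("wrist","purple",.11,c=c): print(*r)
go(452.5,263,87,2.5)
cv2.imwrite(f"pics/w5.png",c[0][:,:,::-1])
E
```

```text
wrist purple [255.0, 191.0] c 451.9 264.4 size 37.0 49.0 ang 1.2
wrist purple [256.0, 146.0] c 450.3 306.4 size 2.6 32.3 ang -87.5
shift [ 1.000e-04 -0.000e+00  1.503e-01] turn -0.002 pos [0.4526 0.263  0.2373] ang 2.39 open 0.796 F [ 0.  -1.1 -1.4] t 11.325
```

View pics/w5.png

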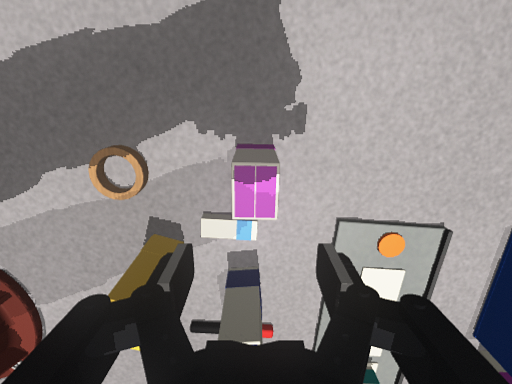

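Request:
send_rows --rows '[[[0.2,0.0014,-0.0005,0.045,0],[0.2,0,0,0.045,0],[0.2,0,0,0.045,0],[0.2,0,0,0.016,0],[0.7,0,0,0,0],[0.7,0,0,0,0],[0.7,0,0,0,0],[0.7,0,0,0,0]]]'

```text
clock: 12.32
position: [0.4526, 0.2645, 0.087]
orientation: [179.9, -0.0, 92.5]
contact_force: [-0.3, -0.2, -0.9]
opening: 0.509
```

Request:
send_rows --rows '[[[0.7,0,0,-0.03,0],[0.7,0,0,-0.05,0],[0.7,0,0,-0.05,0.04],[0.7,0,0,-0.04,0.037],[0.7,0,0,0,0]]]'

```text
clock: 12.95
position: [0.4537, 0.2651, 0.2597]
orientation: [179.7, -0.1, 88.0]
contact_force: [0.0, -0.5, -0.2]
opening: 0.51
```

```bash
python3 - <<'E'
from h import *
go(636.6,2.2,155,-2)
E
```

```text
shift [-0.2568  0.1912  0.1051] turn 0.0006 pos [0.4537 0.2651 0.2597] ang -1.96 open 0.51 F [ 0.  -0.5 -0.2] t 12.95
```

Request:
send_rows --rows '[[[0.7,-0.043,0.032,0,0],[0.7,-0.043,0.032,0,0],[0.7,-0.043,0.032,0,0],[0.7,-0.043,0.032,0,0],[0.7,-0.043,0.032,0,0],[0.7,-0.042,0.031,0.02,0],[0.7,0,0,0.045,0],[0.7,0,0,0.04,0],[0.7,0,0,0,0],[0.7,0,0,0,0]]]'

```text
clock: 14.2
position: [0.6348, 0.0011, 0.1524]
orientation: [179.9, 0.0, 88.1]
contact_force: [0.8, -0.3, -0.3]
opening: 0.511
```

```bash
python3 - <<'E'
from h import *
go(636.6,2.2,102,-2)
E
```

```text
shift [0.0011 0.0017 0.0504] turn 0.0013 pos [0.6348 0.0011 0.1524] ang -1.93 open 0.511 F [ 0.8 -0.3 -0.3] t 14.2
```

Request:
send_rows --rows '[[[0.7,0.001,0.0015,0.03,0],[0.7,0,0,0.014,0],[0.7,0,0,0.006,0],[0.7,0,0,0,0],[0.2,0,0,0,0],[0.2,0,0,0,0],[0.2,0,0,-0.02,0],[0.2,0,0,-0.05,0],[0.2,0,0,-0.06,0],[0.2,0,0,-0.06,0]]]'

```text
clock: 15.45
position: [0.6356, 0.002, 0.2935]
orientation: [180.0, 0.0, 88.1]
contact_force: [1.5, 0.2, 0.1]
opening: 0.798
```

```bash
python3 - <<'E'
from h import *
go(444.7,83,270,7)
for n in("wrist","scene"):
    c=cam(n)
    for r in find(n,"yellow",.075,c=c)+find(n,"teal",.1,c=c)+find(n,"purple",.125,c=c)+find(n,"navy",.135,c=c): print(*r)
E
```

```text
shift [ 0.0744 -0.1936  0.0234] turn -0.1562 pos [0.6356 0.002  0.2935] ang -1.95 open 0.798 F [1.5 0.2 0.1] t 15.45
wrist yellow [263.0, 288.0] c 641.6 -174.3 size 14.6 46.4 ang -1.7
wrist yellow [249.0, 288.0] c 621.3 -173.6 size 14.6 46.4 ang -2.0
wrist yellow [13.0, 67.0] c 377.0 119.9 size 36.5 49.5 ang -18.4
wrist teal [256.0, 242.0] c 633.6 -85.4 size 36.8 47.7 ang -1.9
wrist purple [417.0, 215.0] c 805.7 -59.2 size 82.9 169.5 ang -31.0
wrist purple [255.0, 180.0] c 636.0 2.3 size 36.7 48.6 ang -2.4
wrist navy [62.0, 250.0] c 409.9 -68.8 size 43.1 79.0 ang -47.0
wrist navy [388.0, 140.0] c 764.1 40.8 size 22.9 48.0 ang 29.6
wrist navy [459.0, 142.0] c 831.0 30.1 size 77.1 80.1 ang -57.6
wrist navy [46.0, 97.0] c 443.7 91.6 size 32.6 37.3 ang -83.0
wrist navy [388.0, 96.0] c 761.8 85.5 size 15.7 38.7 ang 12.3
wrist navy [396.0, 28.0] c 762.9 137.9 size 12.3 13.0 ang -1.9
wrist navy [496.0, 42.0] c 852.9 120.6 size 30.6 45.3 ang -9.2
wrist navy [497.0, 9.0] c 845.9 149.7 size 6.8 13.6 ang 53.5
scene yellow [214.0, 279.0] c 631.3 -173.2 size 34.3 45.9 ang -1.5
scene yellow [264.0, 117.0] c 325.3 131.8 size 65.0 201.5 ang 56.0
scene teal [259.0, 249.0] c 633.6 -85.4 size 34.4 46.4 ang -1.5
scene purple [295.0, 252.0] c 682.7 -43.3 size 32.8 57.3 ang -39.1
scene purple [302.0, 220.0] c 636.3 2.7 size 34.0 46.3 ang -1.8
scene navy [446.0, 366.0] c 926.2 20.9 size 15.8 72.4 ang 5.2
scene navy [383.0, 356.0] c 868.6 -38.8 size 25.9 91.7 ang 89.2
scene navy [423.0, 326.0] c 875.1 40.1 size 25.9 52.8 ang 89.5
scene navy [460.0, 292.0] c 873.6 125.8 size 43.9 95.6 ang -89.8
scene navy [276.0, 174.0] c 533.4 18.0 size 38.2 55.7 ang -28.4
scene navy [173.0, 174.0] c 430.0 -149.5 size 53.3 60.3 ang 81.1
scene navy [279.0, 135.0] c 445.2 83.4 size 32.0 43.4 ang 6.4
```

Request:
send_rows --rows '[[[0.2,0.02,-0.048,0,0],[0.2,0.02,-0.048,0,0],[0.2,0.02,-0.048,0,0],[0.2,0.0145,-0.049,0,0],[0.2,0,0,0,-0.08],[0.2,0,0,0.02,-0.076],[0.2,0,0,0,0]]]'

```text
clock: 16.42
position: [0.4446, 0.083, 0.2706]
orientation: [-179.9, -0.0, 97.0]
contact_force: [-0.1, 0.0, -0.3]
opening: 0.8
```

```bash
python3 - <<'E'
from h import *
c=cam("wrist")
for r in find("wrist","navy",.135,c=c)+find("wrist","yellow",.135,c=c): print(*r)
go(445,83.4,111,7)
cv2.imwrite(f"pics/w6.png",c[0][:,:,::-1])
E
```

```text
wrist navy [504.0, 224.0] c 687.8 77.9 size 24.2 80.8 ang 23.5
wrist navy [255.0, 171.0] c 442.7 100.5 size 12.5 36.3 ang -83.0
wrist yellow [370.0, 357.0] c 605.9 -109.0 size 5.8 36.5 ang 0.4
wrist yellow [146.0, 123.0] c 341.2 130.7 size 67.1 67.7 ang 75.1
shift [4.000e-04 1.000e-04 1.603e-01] turn -0.0018 pos [0.4451 0.083  0.2713] ang 6.9 open 0.796 F [-0.   0.4 -0.3] t 16.475
```

View pics/w6.png

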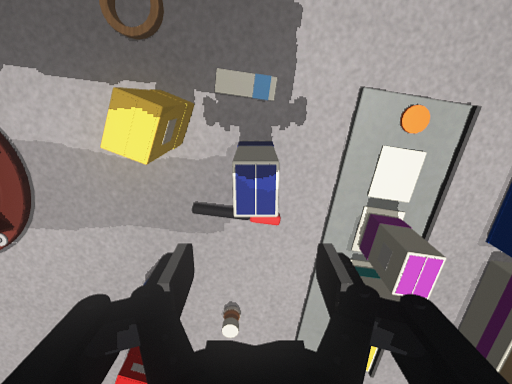

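Request:
send_rows --rows '[[[0.2,0.0004,0,0.045,0],[0.2,0,0,0.045,0],[0.2,0,0,0.045,0],[0.2,0,0,0.025,0],[0.7,0,0,0,0],[0.7,0,0,0,0],[0.7,0,0,0,0],[0.7,0,0,0,0]]]'

```text
clock: 17.48
position: [0.446, 0.0834, 0.1121]
orientation: [179.9, 0.0, 97.0]
contact_force: [0.6, -0.7, -2.6]
opening: 0.51
```

Request:
send_rows --rows '[[[0.7,0,0,-0.03,0],[0.7,0,0,-0.05,0],[0.7,0,0,-0.05,0.05],[0.7,0,0,-0.04,0.1],[0.7,0,0,0,0.007],[0.7,0,0,0,0]]]'

```text
clock: 18.23
position: [0.4451, 0.0834, 0.2808]
orientation: [-180.0, 0.0, 88.0]
contact_force: [-0.0, -0.5, -1.5]
opening: 0.51
```

```bash
python3 - <<'E'
from h import *
go(639.7,90.1,180,-2)
E
```

```text
shift [0.0134 0.1943 0.1008] turn 0.0007 pos [0.4451 0.0834 0.2808] ang -1.96 open 0.51 F [-0.  -0.5 -1.5] t 18.225
```

Request:
send_rows --rows '[[[0.7,0.0035,0.049,0,0],[0.7,0.0035,0.049,0,0],[0.7,0.0035,0.049,0,0],[0.7,0.003,0.048,0.01,0],[0.7,0,0,0.045,0],[0.7,0,0,0.045,0],[0.7,0,0,0,0],[0.7,0,0,0,0]]]'

```text
clock: 19.23
position: [0.6411, 0.0901, 0.1823]
orientation: [180.0, -0.0, 88.0]
contact_force: [0.1, 0.4, -0.6]
opening: 0.51
```

```bash
python3 - <<'E'
from h import *
go(639.7,90.1,127.5,-2)
E
```

```text
shift [-0.     -0.0014  0.0548] turn 0.0002 pos [0.6411 0.0901 0.1823] ang -1.99 open 0.51 F [ 0.1  0.4 -0.6] t 19.225
```

Request:
send_rows --rows '[[[0.7,0,-0.0012,0.03,0],[0.7,0,0,0.016,0],[0.7,0,0,0.007,0],[0.7,0,0,0.001,0],[0.2,0,0,0,0],[0.2,0,0,0,0],[0.2,0,0,-0.02,0],[0.2,0,0,-0.05,0],[0.2,0,0,-0.06,0],[0.2,0,0,-0.06,0]]]'

```text
clock: 20.48
position: [0.6394, 0.0901, 0.3198]
orientation: [179.9, -0.0, 88.0]
contact_force: [0.5, -0.1, -0.3]
opening: 0.798
```

Request:
send_rows --rows '[[[0.2,0,-0.05,0,0],[0.2,0,-0.05,0,0],[0.2,0,0,0,0],[0.2,0,0,0,0]]]'

```text
clock: 20.98
position: [0.5404, 0.0936, 0.3182]
orientation: [179.9, -0.0, 88.0]
contact_force: [0.2, 0.9, -0.2]
opening: 0.801
```

```bash
python3 - <<'E'
from h import *
for n in("wrist","scene","side"):
    c=cam(n)
    for r in find(n,"yellow",.075,c=c)+find(n,"teal",.1,c=c)+find(n,"purple",.125,c=c)+find(n,"navy",.15,c=c):
        if 600<r[4]<670 and r[7]>20: print(*r)
    cv2.imwrite(f"pics/{n}9.png",c[0][:,:,::-1])
E
```

```text
wrist yellow [316.0, 323.0] c 631.9 -172.6 size 37.1 46.8 ang -1.9
wrist teal [316.0, 291.0] c 625.5 -85.4 size 20.4 47.6 ang 1.7
wrist purple [336.0, 237.0] c 636.3 5.1 size 36.9 43.3 ang -2.1
scene yellow [214.0, 279.0] c 631.4 -173.0 size 34.5 45.8 ang -2.1
scene teal [259.0, 249.0] c 633.7 -85.6 size 34.5 46.2 ang -2.1
scene purple [302.0, 220.0] c 636.5 2.4 size 34.4 46.5 ang -1.7
scene navy [344.0, 193.0] c 639.6 90.4 size 33.4 43.6 ang -2.4
side purple [179.0, 167.0] c 636.1 -3.6 size 38.1 40.7 ang -11.3
```

View pics/scene9.png

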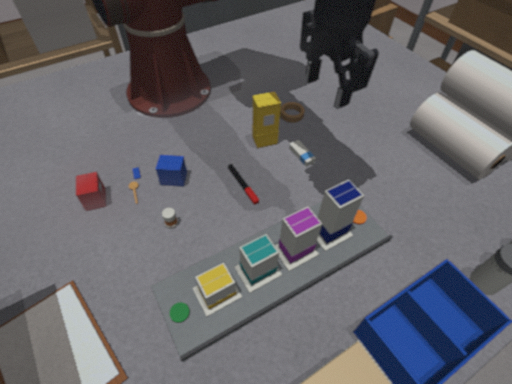

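View pics/side9.png

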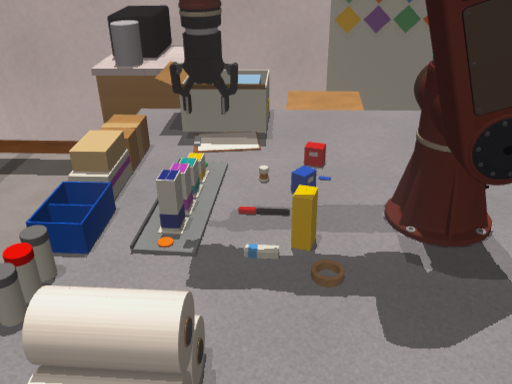

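All four stand upright on their pads in the right order: in the scene view yellow is at (215,287) by the green disc and navy at (340,215) by the orange disc. The look-alikes haven't moved and the arm is clear.

```bash
python3 -c "
from rig import manip
print(manip.job_done())"
```

```text
the job is handed in; nothing more can be done
None
```

I picked up the four cartons one at a time and stood them on the pads: yellow next to the green disc, then teal, purple, and navy next to the orange disc. The job was handed in after about 21 s of robot time, with the arm clear of everything.

- **Final placement:** in the last scene view each carton's top was within about 1 mm of its pad centre, and its angle within about 0.5° of the row.
- **Upright and look-alikes:** all four looked upright in both fixed views. The yellow, blue and red look-alikes were not touched.
- **Checks that disagreed:**
  - In the final wrist and side views the cartons hide one another or lie in shadow. Their colour outlines came out cut short or were missed, and the readings were off by up to 8 mm (teal in the wrist view, purple in the side view).
  - The earlier wrist views, taken right after each placing, agreed with the scene view to about 1 mm for yellow, teal and purple.
  - Navy's final position rests on the scene view alone.
- **Contact force:** it was read only at the end of each move. The highest reading was about 5.5 N, while gripping teal.

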